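# Centre the wobbly egg cup on its stand

## Task

The breakfast eggs are being set out: nudge the blue egg cup with light pushes of the fingers until its whole foot lies inside the dark ring in the middle of its little wooden stand, upright and with the egg still sitting in it, then take the hand away. Do not pinch or lift the cup, do not tip it over and do not touch the egg. Leave the white egg cup, which is already centred on its own stand, and everything else on the worktop where they are.

Things in the scene. Friction and masses are not known exactly. Their poses are not given: they have to be found in the camera images.
- stand: the blue cup's stand: round light-wood pedestal, 35 mm high, flat top 110 mm across, foot 100 mm across, a narrower waist; weighted, it does not move. A wall cabinet overhangs the worktop 0.47 m up behind it, so keep the hand low. Origin at the centre of its underside on the worktop, z up. It and everything on it may stand turned anyhow
- stand_middle (a point): the middle of that stand's flat top (35 mm above the worktop) and of the thin dark ring inlaid there (inner diameter 65 mm, outer 71 mm)
- stand_other: the white cup's stand, exactly like the first, same origin; it does not move
- cup_blue: the glazed blue egg cup, loose, about 0.11 kg, 32 mm high. A disc-shaped foot 54 mm across, its widest part; under it the cup stands on a pad only 18 mm across, so it rocks. Above, a conical bowl, 27 mm across at the bottom, 48 mm at the rim. Friction holds it where it is left. Origin at the centre of its underside (on the stand's top), z up
- cup_blue_foot (a point): centre of the blue cup's foot disc, 8 mm above its underside; the disc's upright edge (radius 27 mm) runs from 4 to 12.5 mm above the stand's top. Nowhere is cup or egg wider: an upright finger with its tip 4 to 8 mm above the stand's top meets this edge and the cup slides upright; pushed at bowl or egg it tips
- egg_blue: the brown boiled egg, loose in the blue cup's bowl: 38 mm across, 46 mm long, about 0.055 kg, standing upright. Origin at its widest section, about 33 mm above the cup's origin; its top is about 60 mm above the stand's top. Origin z axis along the egg, up
- cup_white: the white egg cup, of the same shape, centred on the other stand; to be left alone. Origin as for the blue one
- egg_white: the pale boiled egg in the white cup, like the other; to be left alone
- mill: bystander: black salt mill, 43 mm across, 103 mm tall, origin at the centre of its underside
- mug: bystander: white mug with dots, 107 mm tall, 92 mm across and 127 mm with its handle, origin at the underside
- teaspoon: bystander: steel teaspoon lying flat, 130 mm long, origin at its underside
- jar: bystander: screw jar with red lid, 65 mm across, 100 mm tall, origin at the centre of its underside
Mind the look-alikes: they are no part of the job. Of the things shaped like the cup_blue, the blue one is meant.

How it is judged:
By the outcome, as a careful person would: the job done as asked, in the order asked, and still so for the second after the job is handed in, with the robot touching nothing.
It also fails if it takes over 40 s, if anything falls off the work surface, if the arm or the gripper's body presses on something with over 40 N, if the wrist force passes 120 N, or if a joint passes its speed limit or range.

## Robot

A 7-joint arm with a two-finger parallel gripper is mounted at the origin on a cart in front of the work surface, level with it; the furniture and walls round the work are solid. World frame = base frame: x ahead of the robot, y to its left, z up, the work surface at z = 0. Lengths are in m, angles in rad, forces in N, time in s.
With the tool pointing down it reaches from about 0.35 to 0.9 m from the base axis. Payload 8.1 kg.
Tool frame: the origin (TCP) lies on the front face of the gripper's body, between the roots of the fingers; the fingertips stand 66 mm ahead of it and the grasp point (between the pads) lies 47 mm ahead of it (arm.finger_overhang is the distance from the TCP to the fingertips, in m); z points along the fingers, y is the line along which they close (so a half turn about z gives the same grasp; the last joint's range is limited). The gripper opens to 92 mm and grips with 3 to 60 N. Pads are 19 mm wide; open, the fingers measure 130 mm over their backs; the gripper's body (75 mm by 190 mm) begins 47 mm behind the grasp point.
Start: joints at [-1.279, 0.434, 0.025, 1.573, -0.012, 1.134, -0.075], TCP at [0.24, 0.577, 0.292] pointing down, gripper open.
Joint ranges: [-2.62, 2.62], [-0.44, 2.09], [-1.27, 1.32], [0.08, 2.57], [-1.32, 4.46], [0.12, 2], [-2.74, 2.74]. Speed limits (rad/s): [2.22, 2.22, 3.01, 3.01, 3.14, 3.14, 3.14].

## Interface

Orientations are given as a rotation vector (axis times angle).
In Python, from cell import readout, cams, workorder, spotter, arm gives the robot as it stands.
- The arm moves only by the tool inch_along, called after "Emit:" as a command line: name --argument value ..., lists and objects as JSON in quotes. Schema: {"type":"object","properties":{"steps":{"type":"array","items":{"type":"object","properties":{"dx":{"type":"number"},"dy":{"type":"number"},"dz":{"type":"number"},"yaw":{"type":"number"},"finger_gap":{"type":"number"}},"additionalProperties":false,"required":["finger_gap"]},"minItems":1,"maxItems":10},"clamp_n":{"type":"number"},"only":{"type":"string"},"quiet":{"type":"boolean"},"lines":{"type":"string"}},"required":["steps"],"additionalProperties":false}. steps is a list of rows, 1 to 10 of them, each an object with the fields dx, dy, dz (the shift in shares of the most that a row can go, 1 being 50 mm), yaw (a turn about the tool's z in fractions of the full range, 1 being 2 pi rad), finger_gap (the opening from 0.0 (shut) to 1.0 (fully open)); a field left out counts as zero (the opening has to be given); each row shifts and turns the commanded pose from where the row before left it, along the tool's axes as they then stand; what a row does not reach is not made up. A row lasts 1/10 s, in which the tool goes at most 0.05 m and 0.15 rad, less where a joint would pass 70% of its speed; a pose out of reach is approached as far as the arm can. The fingers move at their own pace and stop on an object; clamp_n is the grip in N (left out, the last holds). Time passes only in rows, so rows that do not move let the fingers close. The tool returns the time, the measured TCP pose, the force, the opening and the grip force at its end. only (a regular expression) keeps the lines of the reply that match it, lines (a string "A,B") keeps lines A to B, and quiet returns only ok. Shift and turn numbers lie between -1 and 1, and a call with a number outside is refused. Input that does not fit is refused with a message, and nothing moves.
- readout.observe(): the state, without advancing time (a new reading comes with each control period).
- cams.get_image(name): name is "side" or "top" or "wrist"; returns a dict with "image" (420x560x3 uint8, blue, green, red), "fx", "fy", "cx", "cy" (pixels), "cam_to_world" (4x4, takes a point from camera to world coordinates); the wrist camera has in their place "mount" (4x4, takes a point from camera to tool coordinates, whose origin is the TCP and whose axes are the flange's). Camera axes: x right, y down, z forward; pixel columns grow to the right and rows downward; lengths in m; the calibration is good to about 2 mm. A picture is of the moment at which its call begins: read the wrist's pose just before it. There is no depth.
- workorder.sign_off(): hands the job in; it is judged then, once.
Trained networks look in a picture, given as the dict that the camera call returned (one of the last four; its "shot" number tells which), for a name from the list of things; names that differ only in an ending like _2 or _b are one class to them, and where a whole thing is asked for, a point or a joint stands for the part that bears it (a point fixed in the world has none). Each returns a list of dicts, best first, with "score" (0 to 1); they miss things now and then, are a little off and sometimes report something else, mostly with a low value. They report only what shows in the picture. A call takes as long as a camera call. They do not tell look-alikes from the thing itself.
- spotter.boxes_of(picture, name): "centre" ([x, y, z] in m, in the coordinates of the camera as it stood for that picture, good to about 4 mm: the middle of the surface that is visible of it).
The state is a dict: "clock": time; "joints": joint angles; "dq": joint speeds; "joint_efforts": joint torques, N m; "position": TCP position; "ee_rot": TCP orientation; "force": force on the tool from outside, world axes, zero at the start; "ft_torque": the same for the moment, N m; "width": opening from 0.0 (shut) to 1.0 (fully open); "gripper_force": force on a finger pad.
Only numpy, scipy, OpenCV 4.12 (cv2) and the standard library are available. Lean on these libraries where they do the work, as an engineer would, in place of code of your own. Each camera call takes 0.05 s, during which the arm holds its last target. There are 200 camera calls.

## Working session

There is one attempt and no reset: what is moved stays moved. The work goes in short steps, Python scripts to look and compute and a tool call to move; the robot and the scene stay as the last step left them, time stands still between calls to the robot, and variables do not carry over. Pictures are saved under pics/ and viewed, at most 10 in all, crops included, and the job is handed in when it is done.

```bash
ls; mkdir -p pics
```

Create h.py:
```python
from cell import readout, cams, workorder, spotter, arm
import numpy as np, cv2
from scipy.spatial.transform import Rotation as R
def world(pic, p): return (np.array(pic["cam_to_world"])@np.r_[p,1])[:3]
def proj(pic, P):
    c=np.linalg.inv(pic["cam_to_world"])@np.r_[P,1]
    return np.array([pic["fx"]*c[0]/c[2]+pic["cx"],pic["fy"]*c[1]/c[2]+pic["cy"]])
def ray(pic,u,v,z):
    T=np.array(pic["cam_to_world"]); d=T[:3,:3]@np.array([(u-pic["cx"])/pic["fx"],(v-pic["cy"])/pic["fy"],1])
    return T[:3,3]+d*(z-T[2,3])/d[2]
```

Run:
```python
from h import *
s=readout.observe(); print(s["position"],s["ee_rot"],s["clock"])
for n in ["top","side"]:
    p=cams.get_image(n); cv2.imwrite(f"pics/{n}0.png",p["image"])
    print(n,np.round(p["cam_to_world"],3).tolist(),p["fx"])
    for k in ["stand","cup_blue","egg_blue","mill","mug","jar","teaspoon"]:
        for d in spotter.boxes_of(p,k)[:3]:
            w=world(p,d["centre"]); print(k,round(d["score"],2),np.round(w,3),proj(p,w).round())
print(readout.observe()["clock"])
```

```text
pics
[0.2402836  0.57652321 0.29145276] [-6.16266053e-01 -3.08037377e+00  2.43633227e-03] 0.0
top [[0.017, -0.987, 0.159, 0.372], [-1.0, -0.017, 0.004, 0.115], [-0.001, -0.159, -0.987, 1.086], [0.0, 0.0, 0.0, 1.0]] 410.2423417482918
stand 0.58 [ 0.506 -0.185  0.033] [396. 224.]
cup_blue 0.75 [ 0.504 -0.141  0.063] [382. 223.]
cup_blue 0.67 [ 0.362 -0.194  0.017] [400. 280.]
cup_blue 0.59 [ 0.491 -0.027  0.018] [334. 229.]
egg_blue 0.47 [ 0.509 -0.148  0.089] [388. 219.]
mill 0.87 [0.375 0.029 0.103] [316. 273.]
mill 0.16 [ 0.499 -0.138  0.065] [381. 225.]
mug 0.63 [0.417 0.446 0.053] [148. 254.]
mug 0.27 [ 0.502 -0.14   0.064] [382. 223.]
jar 0.86 [ 0.68  -0.003  0.1  ] [329. 150.]
jar 0.18 [ 0.499 -0.14   0.063] [382. 225.]
teaspoon 0.67 [0.371 0.283 0.001] [215. 273.]
side [[0.969, -0.107, 0.222, 0.227], [-0.246, -0.48, 0.842, -1.001], [0.016, -0.871, -0.492, 0.717], [0.0, 0.0, 0.0, 1.0]] 437.2453298085817
stand 0.59 [ 0.5   -0.203  0.033] [301. 286.]
stand 0.38 [0.512 0.134 0.035] [273. 217.]
cup_blue 0.82 [ 0.361 -0.205  0.018] [246. 300.]
cup_blue 0.79 [ 0.365 -0.113  0.014] [240. 277.]
cup_blue 0.71 [ 0.5   -0.172  0.046] [298. 274.]
egg_blue 0.76 [ 0.505 -0.167  0.083] [300. 260.]
mill 0.55 [0.372 0.008 0.063] [235. 236.]
mug 0.9 [0.416 0.399 0.073] [229. 173.]
jar 0.71 [ 0.684 -0.03   0.066] [346. 229.]
0.8
```

Run:
```python
import cv2,numpy as np
t=cv2.imread("pics/top0.png"); s=cv2.imread("pics/side0.png")
t2=cv2.resize(t[130:310,280:430],None,fx=3.3,fy=3.3,interpolation=cv2.INTER_CUBIC)
s2=cv2.resize(s[170:350,200:380],None,fx=3.3,fy=3.3,interpolation=cv2.INTER_CUBIC)
cv2.imwrite("pics/a.png",cv2.resize(np.hstack([t,s]),(800,300)))
h=min(len(t2),len(s2));o=np.hstack([t2[:h],s2[:h]]);cv2.imwrite("pics/b.png",cv2.resize(o,(800,int(h*800/o.shape[1]))))
```

```text
(no output)
```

View pics/a.png

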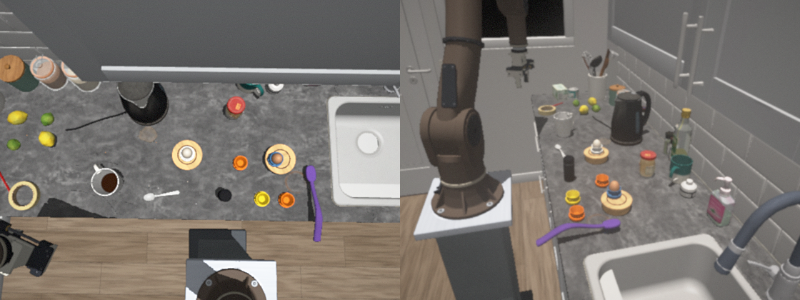

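View pics/b.png

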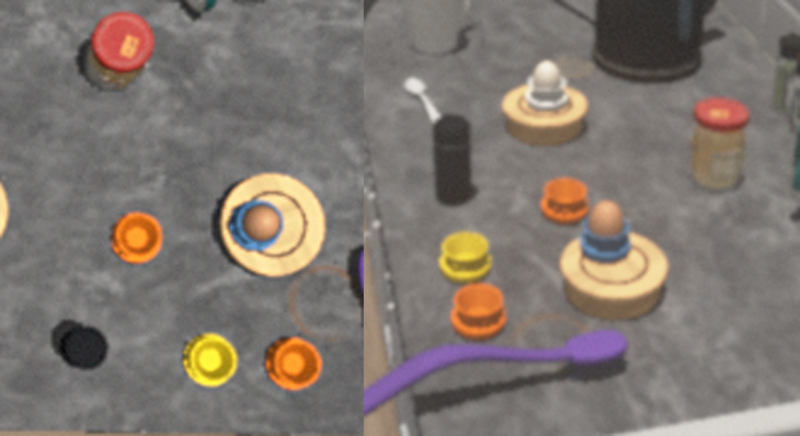

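The blue cup with the brown egg is at about top (385,222), side (298,274). It sits left (+y) of the ring centre on its stand at about top (392,222). Look-alikes:
- White cup with pale egg, top (262,217).
- Orange cups, top (336,228) and (402,280).
- Yellow cup, top (367,279).

Only the blue one on the stand fits, and the enlarged crop confirms it. Next I'll measure precisely by fitting silhouettes.

Create fit.py:
```python
from h import *
from scipy.optimize import minimize
a=np.linspace(0,2*np.pi,60)
def circ(c,r,z): return [np.array([c[0]+r*np.cos(t),c[1]+r*np.sin(t),z]) for t in a]
S=8
def sil(pic,groups,box):
    x0,y0,x1,y1=box; m=np.zeros(((y1-y0)*S,(x1-x0)*S),np.uint8)
    for g in groups:
        q=np.array([proj(pic,P) for P in g]); q=((q-[x0,y0]+.5)*S).astype(np.float32)
        cv2.fillConvexPoly(m,cv2.convexHull(q).round().astype(np.int32),1)
    return cv2.resize(m.astype(np.float32),(x1-x0,y1-y0),interpolation=cv2.INTER_AREA)
def stand(c): return [circ(c,.055,.035)+circ(c,.055,.028)]
def cupfoot(c): return [circ(c,.027,.039)+circ(c,.027,.0475)]
def cup(c): return cupfoot(c)+[circ(c,.0135,.0475)+circ(c,.024,.067)]
def egg(c): return [sum([circ(c,.019*np.sqrt(max(0,1-((z-.068)/.0235)**2)),z) for z in np.linspace(.067,.0945,8)],[])]
def masks(img):
    h=cv2.cvtColor(img,cv2.COLOR_BGR2HSV).astype(int); H,Sa,V=h[...,0],h[...,1],h[...,2]
    blue=(H>95)&(H<125)&(Sa>90)&(V>40)
    wood=(H>8)&(H<28)&(Sa>55)&(V>110)
    return blue,wood
```

Run:
```python
from fit import *
for n,c0 in [("top",(.506,-.17)),("side",(.506,-.18))]:
    p=cams.get_image(n); u,v=proj(p,np.r_[c0,.045]).astype(int); box=(u-45,v-45,u+45,v+45)
    im=p["image"][v-45:v+45,u-45:u+45]; b,w=masks(im)
    # restrict to main component
    def big(m):
        k,l,s,_=cv2.connectedComponentsWithStats(m.astype(np.uint8)); return l==1+np.argmax(s[1:,4])
    b=big(b); allm=big(w|b)
    allm=cv2.morphologyEx(allm.astype(np.uint8),cv2.MORPH_CLOSE,np.ones((5,5)))
    wmask=allm.astype(float)
    fs=lambda c:np.abs(np.maximum(np.maximum(sil(p,stand(c),box),sil(p,cup(c[2:]),box)),sil(p,egg(c[2:]),box))-wmask).sum()
    # blue = cup minus egg ; joint fit
    def f(c):
        e=sil(p,egg(c[2:]),box); bl=np.clip(sil(p,cup(c[2:]),box)-e,0,1)
        return fs(c)+np.abs(bl-b).sum()
    r=min((minimize(f,np.r_[c0,c0[0]+dx,c0[1]+dy],method="Nelder-Mead",options=dict(initial_simplex=np.r_[c0,c0[0]+dx,c0[1]+dy]+np.vstack([np.zeros(4),.01*np.eye(4)]),xatol=1e-4,fatol=.1)) for dx in(0,-.01) for dy in (.01,.025)),key=lambda r:r.fun)
    print(n,r.x.round(4),r.fun,b.sum(),wmask.sum())
    o=cv2.resize(im,None,fx=6,fy=6,interpolation=cv2.INTER_CUBIC)
    for pts,col in [(circ(r.x,.055,.035),(0,255,0)),(circ(r.x,.034,.035),(0,255,255)),(circ(r.x[2:],.027,.0475),(255,255,255))]:
        q=((np.array([proj(p,P) for P in pts])-[u-45,v-45]+.5)*6).astype(np.int32); cv2.polylines(o,[q],True,col,1)
    o2=cv2.resize((b*255).astype(np.uint8),None,fx=2.8,fy=6)
    cv2.imwrite(f"pics/f_{n}.png",o)
A=cv2.imread("pics/f_top.png");B=cv2.imread("pics/f_side.png");cv2.imwrite("pics/f.png",cv2.resize(np.hstack([A,B]),(800,400)))
```

```text
top [ 0.5098 -0.1744  0.5075 -0.1539] 131.109375 117 1489.0
side [ 0.5041 -0.198   0.5284 -0.2145] 542.515625 11 1092.0
```

View pics/f.png

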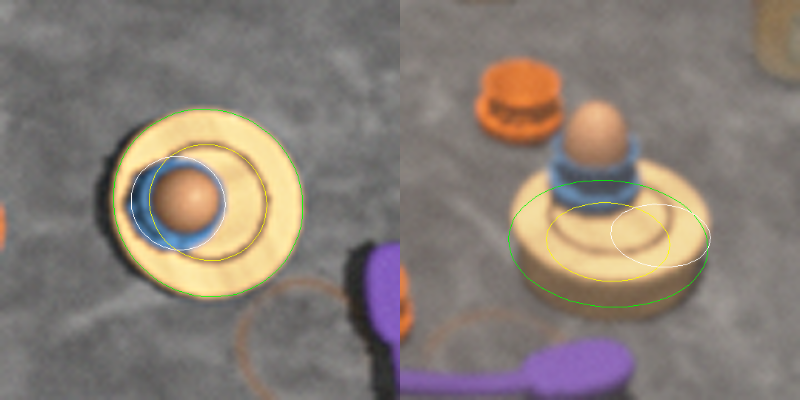

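Careful with the scale: shifts go in shares of 50 mm and turns go in shares of 2 pi rad. That gives: -0.029 m is -0.58, -0.028 m is -0.56.

Emit:
inch_along --steps '[{"dx":-0.56, "dy":-0.58, "dz":0.08, "finger_gap":0.33}, {"dx":-0.56, "dy":-0.58, "dz":0.08, "finger_gap":0.33}, {"dx":-0.56, "dy":-0.58, "dz":0.08, "finger_gap":0.33}, {"dx":-0.56, "dy":-0.58, "dz":0.08, "finger_gap":0.33}, {"dx":-0.56, "dy":-0.58, "dz":0.08, "finger_gap":0.33}, {"dx":-0.56, "dy":-0.58, "dz":0.08, "finger_gap":0.33}, {"dx":-0.56, "dy":-0.58, "dz":0.08, "finger_gap":0.33}, {"dx":-0.56, "dy":-0.58, "dz":0.08, "finger_gap":0.33}, {"dx":-0.56, "dy":-0.58, "dz":0.08, "finger_gap":0.33}]' --clamp_n 3

```text
clock: 1.8
position: [0.373, 0.2376, 0.2564]
ee_rot: [0.616, 3.08, 0.001]
force: [0.7, 0.5, 0.3]
width: 0.332
gripper_force: 0.0
```

Run:
```python
from h import *
p=cams.get_image("top"); 
print(readout.observe()["position"])
```

Run:
```python
from fit import *
p=cams.get_image("side"); c0=(.506,-.17); u,v=proj(p,np.r_[c0,.045]).astype(int);im=p["image"][v-45:v+45,u-45:u+45]
box=(u-45,v-45,u+45,v+45)
h=cv2.cvtColor(im,cv2.COLOR_BGR2HSV).astype(int); b=(h[...,0]>95)&(h[...,0]<125)&(h[...,1]>70)
b[:, :]&=True
w=(h[...,0]>8)&(h[...,0]<28)&(h[...,1]>55)&(h[...,2]>145)
k,l,s,_=cv2.connectedComponentsWithStats(b.astype(np.uint8)); b=l==1+np.argmax(s[1:,4])
k,l,s,_=cv2.connectedComponentsWithStats(w.astype(np.uint8)); w=l==1+np.argmax(s[1:,4])
print(b.sum(),w.sum())
fc=lambda c:np.abs(np.clip(sil(p,cup(c),box)-sil(p,egg(c),box),0,1)-b).sum()
r=minimize(fc,(.507,-.154),method="Nelder-Mead",options=dict(initial_simplex=[(.507,-.154),(.515,-.154),(.507,-.146)]))
print("cup",r.x,r.fun)
cc=np.maximum(sil(p,cup(r.x),box),sil(p,egg(r.x),box))
def fs(c): return np.abs(np.clip(sil(p,[circ(c,.055,.035)],box)-cc,0,1)-w*(1-cc)).sum()
q=minimize(fs,(.51,-.174),method="Nelder-Mead",options=dict(initial_simplex=[(.51,-.174),(.518,-.174),(.51,-.166)]))
print("stand",q.x,q.fun)
```

```text
[0.37504864 0.23094204 0.25571771]
54 820
cup [ 0.51045416 -0.14829172] 191.59375
stand [ 0.51054059 -0.18114743] 102.75
```

To row units: -0.028 m is -0.56, -0.027 m is -0.54.

Emit:
inch_along --steps '[{"dx":-0.54, "dy":-0.56, "dz":0.08, "finger_gap":0.33}, {"dx":-0.54, "dy":-0.56, "dz":0.08, "finger_gap":0.33}, {"dx":-0.54, "dy":-0.56, "dz":0.08, "finger_gap":0.33}, {"dx":-0.54, "dy":-0.56, "dz":0.08, "finger_gap":0.33}, {"dx":-0.54, "dy":-0.56, "dz":0.08, "finger_gap":0.33}, {"dx":-0.54, "dy":-0.56, "dz":0.08, "finger_gap":0.33}, {"dx":-0.54, "dy":-0.56, "dz":0.08, "finger_gap":0.33}, {"dx":-0.54, "dy":-0.56, "dz":0.08, "finger_gap":0.33}, {"dx":-0.54, "dy":-0.56, "dz":0.08, "finger_gap":0.33}]'

```text
clock: 2.8
position: [0.5008, -0.0878, 0.2202]
ee_rot: [0.615, 3.08, 0.001]
force: [0.9, 0.0, -0.4]
width: 0.332
gripper_force: 0.0
```

Emit:
inch_along --steps '[{"yaw":0.0239, "finger_gap":0.33}, {"yaw":0.0239, "finger_gap":0.33}, {"yaw":0.0239, "finger_gap":0.33}, {"yaw":0.0239, "finger_gap":0.33}, {"yaw":0.0239, "finger_gap":0.33}, {"yaw":0.0239, "finger_gap":0.33}, {"yaw":0.0239, "finger_gap":0.33}, {"finger_gap":0.33}]'

```text
clock: 3.6
position: [0.5004, -0.0862, 0.2202]
ee_rot: [2.079, 2.355, 0.0]
force: [0.1, 1.0, 0.3]
width: 0.332
gripper_force: 0.0
```

Run:
```python
from h import *
s=readout.observe(); p=cams.get_image("wrist"); cv2.imwrite("pics/w0.png",p["image"])
print(s["position"],s["ee_rot"],s["width"],np.round(p["mount"],3).tolist(),p["fx"])
T=np.eye(4);T[:3,:3]=R.from_rotvec(s["ee_rot"]).as_matrix();T[:3,3]=s["position"];p["cam_to_world"]=T@p["mount"]
print(T[:3,:3].round(3))
for k in ["stand","cup_blue","egg_blue"]:
    for d in spotter.boxes_of(p,k)[:2]:
        w=world(p,d["centre"]);print(k,round(d["score"],2),w.round(4),proj(p,w).round())
np.savez("w0.npz",T=p["cam_to_world"])
```

```text
[ 0.50035359 -0.08622383  0.22022404] [2.07888138e+00 2.35520644e+00 7.57434738e-05] 0.331627384521684 [[-0.0, -0.968, -0.251, 0.067], [1.0, -0.0, 0.001, -0.0], [-0.001, -0.251, 0.968, -0.094], [0.0, 0.0, 0.0, 1.0]] 297.27077931821964
[[-0.124  0.992  0.   ]
 [ 0.992  0.124 -0.   ]
 [-0.     0.    -1.   ]]
stand 0.63 [ 0.5112 -0.1792  0.0393] [278. 295.]
cup_blue 0.77 [ 0.5043 -0.1376  0.0466] [276. 260.]
cup_blue 0.61 [ 0.362  -0.1075  0.0178] [142. 206.]
egg_blue 0.6 [ 0.5049 -0.1531  0.0914] [274. 299.]
egg_blue 0.59 [ 0.5136 -0.184   0.0353] [280. 297.]
```

View pics/w0.png

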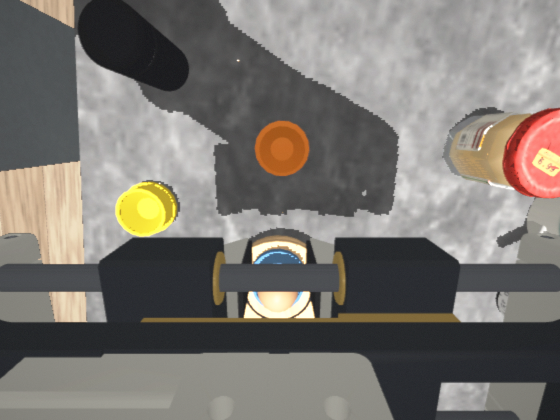

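The wrist view shows the blue cup between the fingers: foot near edge at about (277,250), stand near edge at about (278,237), and the cup is laterally in line with the hand (column ~278 against 280).

Run:
```python
from h import *
s=readout.observe();p=cams.get_image("wrist")
T=np.eye(4);T[:3,:3]=R.from_rotvec(s["ee_rot"]).as_matrix();T[:3,3]=s["position"];p["cam_to_world"]=T@p["mount"]
print("stand edge",ray(p,278,237,.035),"foot edge",ray(p,277,250,.0475))
c=cv2.resize(p["image"][225:325,230:330],None,fx=6,fy=6,interpolation=cv2.INTER_CUBIC)
def dr(c0,r,z,col):
    a=np.linspace(0,6.3,80)
    q=np.array([proj(p,[c0[0]+r*np.cos(t),c0[1]+r*np.sin(t),z]) for t in a]);cv2.polylines(c,[((q-[230,225]+.5)*6).astype(np.int32)],True,col,1)
dr((.5098,-.1744),.055,.035,(0,255,0));dr((.5098,-.1744),.0325,.035,(0,255,255));dr((.5075,-.153),.027,.0475,(255,255,255))
cv2.imwrite("pics/w1.png",c)
```

```text
stand edge [ 0.50338528 -0.11845246  0.035     ] foot edge [ 0.5035807  -0.12725317  0.0475    ]
```

View pics/w1.png

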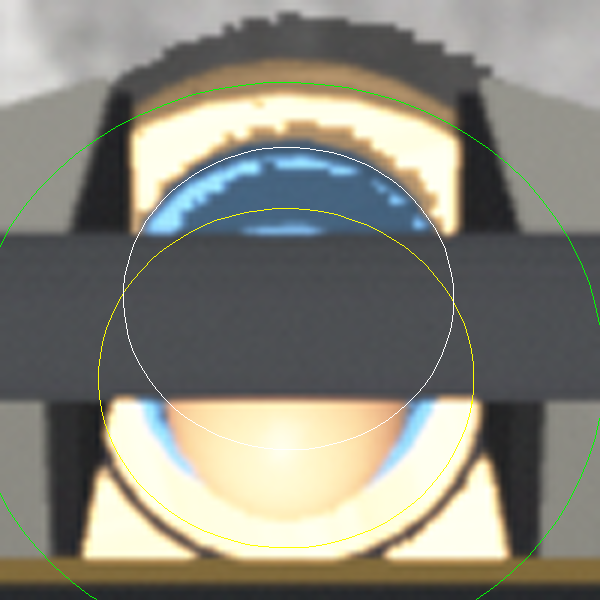

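To row units: 0.02 m is 0.4, -0.001 m is -0.02.

Emit:
inch_along --steps '[{"dy":-0.02, "dz":0.4, "finger_gap":0.33}, {"dz":0.4, "finger_gap":0.33}, {"dz":0.4, "finger_gap":0.33}, {"dz":0.4, "finger_gap":0.33}, {"dz":0.4, "finger_gap":0.33}, {"dz":0.26, "finger_gap":0.33}, {"finger_gap":0.33}, {"finger_gap":0.33}]'

```text
clock: 4.65
position: [0.4992, -0.0873, 0.1075]
ee_rot: [-2.077, -2.357, -0.0]
force: [0.2, 0.7, -0.0]
width: 0.329
gripper_force: 0.0
```

Emit:
inch_along --steps '[{"dx":-0.14, "finger_gap":0.33}, {"dx":-0.14, "finger_gap":0.33}, {"dx":-0.14, "finger_gap":0.33}, {"dx":-0.1, "finger_gap":0.33}, {"dx":-0.04, "finger_gap":0.33}, {"finger_gap":0.33}, {"finger_gap":0.33}]'

```text
clock: 5.35
position: [0.5024, -0.1147, 0.1072]
ee_rot: [-2.077, -2.357, -0.0]
force: [-0.1, -0.6, -0.2]
width: 0.332
gripper_force: 0.0
```

To row units: -0.002 m is -0.04.

Emit:
inch_along --steps '[{"dx":-0.04, "finger_gap":0.33}, {"dx":-0.04, "finger_gap":0.33}, {"dx":-0.04, "finger_gap":0.33}, {"dx":-0.04, "finger_gap":0.33}, {"dx":-0.04, "finger_gap":0.33}, {"dx":-0.04, "finger_gap":0.33}, {"dx":-0.04, "finger_gap":0.33}, {"dx":-0.04, "finger_gap":0.33}, {"dx":-0.04, "finger_gap":0.33}, {"finger_gap":0.33}]'

```text
clock: 6.35
position: [0.5048, -0.1332, 0.1072]
ee_rot: [2.078, 2.356, -0.0]
force: [-1.0, 0.3, 0.0]
width: 0.328
gripper_force: 0.3
```

Run:
```python
from h import *
p=cams.get_image("side");cs=cv2.resize(p["image"][220:320,240:370],(400,308),interpolation=cv2.INTER_CUBIC)
s=readout.observe();print(s["force"])
p=cams.get_image("wrist")
T=np.eye(4);T[:3,:3]=R.from_rotvec(s["ee_rot"]).as_matrix();T[:3,3]=s["position"];p["cam_to_world"]=T@p["mount"]
w=p["image"][220:420,150:410]
c=cv2.resize(w,(400,308),interpolation=cv2.INTER_CUBIC)
cv2.imwrite("pics/p1.png",np.hstack([cs,c]))
```

```text
[0.13866325 0.89927567 0.26441769]
```

View pics/p1.png

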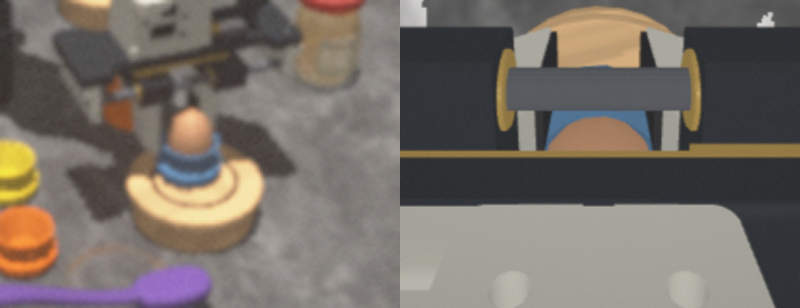

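The side view shows the cup upright with its egg at about (190,150) in the crop, and the fingers behind the foot. There is about 10 mm left to push.

Emit:
inch_along --steps '[{"dx":-0.04, "finger_gap":0.33}, {"dx":-0.04, "finger_gap":0.33}, {"dx":-0.04, "finger_gap":0.33}, {"dx":-0.04, "finger_gap":0.33}, {"dx":-0.04, "finger_gap":0.33}, {"finger_gap":0.33}, {"finger_gap":0.33}]'

```text
clock: 7.15
position: [0.506, -0.143, 0.1073]
ee_rot: [2.077, 2.356, -0.0]
force: [-0.7, 0.7, -0.3]
width: 0.333
gripper_force: 0.1
```

Emit:
inch_along --steps '[{"dx":0.04, "finger_gap":0.33}, {"dx":0.08, "finger_gap":0.33}, {"dx":0.2, "finger_gap":0.33}, {"dx":0.6, "finger_gap":0.33}, {"dx":0.6, "finger_gap":0.33}, {"dx":0.6, "dz":-0.4, "finger_gap":0.33}, {"dx":0.6, "dz":-0.4, "finger_gap":0.33}, {"dx":0.8, "dz":-0.4, "finger_gap":0.33}, {"finger_gap":0.33}]'

```text
clock: 8.05
position: [0.4841, 0.039, 0.1688]
ee_rot: [-2.066, -2.366, -0.006]
force: [0.7, -0.4, 0.3]
width: 0.326
gripper_force: 0.0
```

Create look.py:
```python
from fit import *
import sys
p=cams.get_image("top"); c0=(.506,-.17); u,v=proj(p,np.r_[c0,.045]).astype(int); im=p["image"][v-30:v+30,u-30:u+30]
P=cams.get_image("side"); U,V=proj(P,np.r_[c0,.045]).astype(int); IM=P["image"][V-35:V+35,U-35:U+35]
def dr(p,o,uv,k,c,r,z,col):
    q=((np.array([proj(p,x) for x in circ(c,r,z)])-uv+.5)*k).astype(np.int32);cv2.polylines(o,[q],True,col,1)
o=cv2.resize(im,(400,400),interpolation=cv2.INTER_CUBIC);O=cv2.resize(IM,(400,400),interpolation=cv2.INTER_CUBIC)
st=(.5103,-.1752)
dr(p,o,[u-30,v-30],400/60,st,.0325,.035,(0,255,255));dr(p,o,[u-30,v-30],400/60,st,.055,.035,(0,255,0));dr(p,o,[u-30,v-30],400/60,st,.027,.0475,(255,255,255))
cv2.imwrite(sys.argv[1],np.hstack([o,O]))
```

```bash
python3 look.py pics/l1.png
```

```text
(no output)
```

View pics/l1.png

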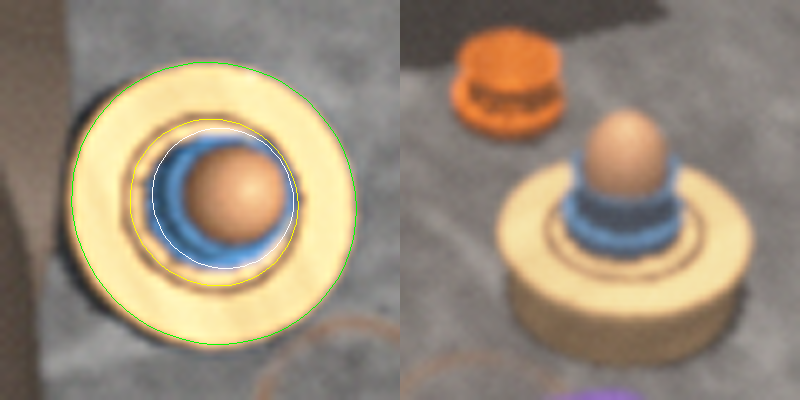

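The top view shows the blue foot (edge at about 150–293 columns, bottom 269) inside the ring and on the predicted circle, and the side view shows the cup upright with its egg. I'll check the depth direction in the side view with an overlay.

Add to look.py:
```python
st=(float(sys.argv[2]),float(sys.argv[3])); O=cv2.resize(IM,(800,800),interpolation=cv2.INTER_CUBIC)
for r,z,col in [(.0325,.035,(0,255,255)),(.0355,.035,(0,255,255)),(.055,.035,(0,255,0)),(.027,.039,(255,255,255)),(.027,.0475,(255,255,255))]: dr(P,O,[U-35,V-35],800/70,st,r,z,col)
cv2.imwrite(sys.argv[1],O[150:700])
```

Run:
```python
from fit import *
p=cams.get_image("side"); u,v=proj(p,[.506,-.17,.045]).astype(int); box=(u-35,v-35,u+35,v+35)
im=p["image"][v-35:v+35,u-35:u+35]; g=im[...,2].astype(float)
# maximise red-channel contrast across the near half of the top's rim
from scipy.ndimage import map_coordinates as mc
def f(c):
    cam=np.array(p["cam_to_world"])[:2,3]; a0=np.arctan2(*(cam-c[:2])[::-1]); t=np.linspace(a0-1.8,a0+1.8,90)
    S=lambda r:np.mean([mc(g,[[q[1]-v+35],[q[0]-u+35]],order=1)[0] for q in (proj(p,[c[0]+r*np.cos(k),c[1]+r*np.sin(k),.035]) for k in t)])
    return S(.0575)-S(.0525)
best=min(((f((x,y)),x,y) for x in np.arange(.502,.519,.001) for y in np.arange(-.186,-.166,.001)));print(best)
```

```bash
python3 look.py pics/l2.png 0.5105 -0.178
```

```text
(np.float64(-74.3262326306376), np.float64(0.511), np.float64(-0.179))
```

```bash
python3 look.py pics/l2.png 0.511 -0.179
```

```text
(no output)
```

View pics/l2.png

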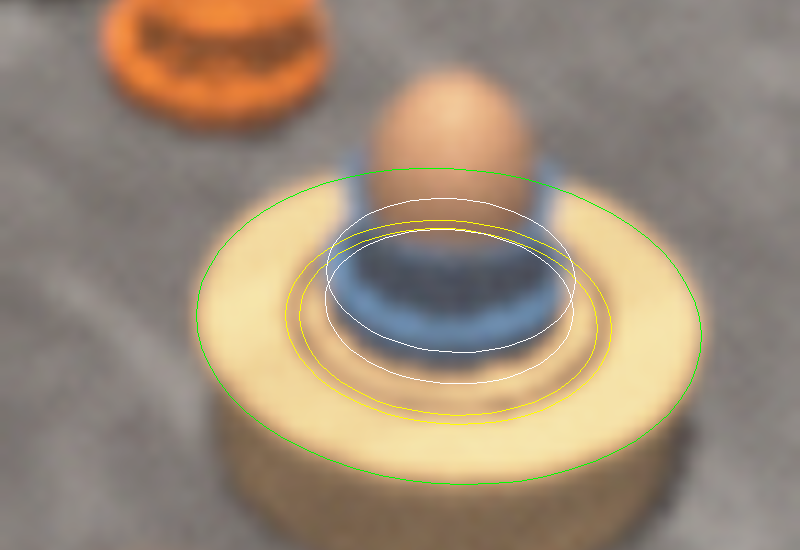

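The overlay's ring and the foot's white outline both sit the same ~13–15 px low. So the foot is within about 1 mm of the ring centre, upright with its egg, and the allowed error is 5.5 mm. I'll lift the hand slightly, compare all objects with the first picture, and hand in.

To row units: -0.02 m is -0.4, -0.01 m is -0.2.

Emit:
inch_along --steps '[{"dz":-0.4, "finger_gap":0.33}, {"dz":-0.2, "finger_gap":0.33}, {"finger_gap":0.33}, {"finger_gap":0.33}, {"finger_gap":0.33}]'

```text
clock: 8.9
position: [0.4836, 0.0318, 0.1967]
ee_rot: [-2.077, -2.356, 0.001]
force: [-0.2, -1.1, 0.3]
width: 0.332
gripper_force: 0.0
```

Run:
```python
from h import *
p=cams.get_image("side")["image"]; o=cv2.imread("pics/side0.png")
d=(cv2.absdiff(p,o).max(2)>60).astype(np.uint8)
for n,(u,v) in dict(orange=(246,300),yellow=(240,277),white=(273,207)).items(): print(n,d[v-10:v+10,u-10:u+10].sum())
print(workorder.sign_off())
```

```text
orange 0
yellow 0
white 58
the job is handed in; nothing more can be done
None
```

The blue egg cup was nudged until its foot lay about 1 mm from the ring's centre, upright with its egg. The hand is clear and the job is handed in at about 9 s; my last before/after check showed no change at two of the neighbouring cups (yellow and one orange) but some at the white one, which I put down to the hand or its shadow without checking further.

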